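# Hang the work lanterns on their display hooks

### The arm

A 6-joint arm with a two-finger parallel gripper is mounted at the origin on the work surface. World frame = base frame: x ahead of the robot, y to its left, z up, the work surface at z = 0. Lengths are in mm, angles in rad, forces in N, time in s.
With the tool pointing down it reaches from about 350 to 975 mm from the base axis. Payload 7.1 kg.
Tool frame: the origin (TCP) lies at the very end of the fingers, on their centre line; the grasp point (between the pads) lies 19 mm behind it; z points along the fingers, y is the line along which they close (so a half turn about z gives the same grasp; the last joint's range is limited). The gripper opens to 88 mm and grips with 3 to 60 N. Pads are 20 mm wide; open, the fingers measure 115 mm over their backs; the gripper's body (75 mm by 178 mm) begins 61 mm behind the grasp point.
Start: joints at [1.206, 0.423, 1.63, -0, 1.089, -0.019], TCP at [211.811, 587.997, 222.675] pointing down, gripper open.
Joint ranges: [-3, 3], [-0.9, 2.11], [0.09, 2.58], [-1.31, 4.45], [0.11, 2.69], [-2.54, 2.54]. Speed limits (rad/s): [2.39, 2.39, 3.01, 3.14, 3.14, 3.14].

### API

Orientations are given as a rotation vector (axis times angle).
In Python, from workcell import ctrl, optics gives the robot as it stands.
- The arm moves only by the shell command python3 -m jog 'ROWS'. ROWS is JSON, a list of rows, each a list of 7 numbers: the shift along the tool's x, y, z in units of 40 mm (1.0 is 40 mm), then the turn, a rotation vector about the tool's x, y, z in units of 6 degrees (1.0 is 6 degrees), then the opening, from 0 (shut) to 1 (fully open). A call has 1 to 20 rows; each row shifts and turns the commanded pose from where the row before left it, along the tool's axes as they then stand; what a row does not reach is not made up. A row lasts 1/10 s, in which the tool goes at most 50 mm and 8.59 degrees, less where a joint would pass 70% of its speed; a pose out of reach is approached as far as the arm can. A call is refused whole if a number of a shift passes 1 or a number of a turn 1, either way. A call with a gripper value outside its range is refused whole. The fingers move at their own pace and stop on an object; the grip force is fixed at half the most. Time passes only in rows, so rows that do not move let the fingers close. It gives the time, the measured TCP pose, the force, the opening and the grip force at its end, in the units of the state.
- ctrl.get_obs(): the state, without advancing time (a new reading comes with each control period).
- optics.get_image(name): name is "scene" or "side" or "wrist"; returns the picture (384x512x3 uint8, red, green, blue); there is no depth.
- optics.camera_model(name): a dict with "fov_y" (degrees; the focal length in pixels is half the picture's height over the tangent of half this angle, whatever the lens; pixels are square), "cx", "cy" (the principal point, pixels), "k1" (the pictures are not rectified: a ray, as slopes to the right and down, at radius r is drawn at 1 + k1 r^2 times it, then the intrinsics apply), "view" (4x4, takes a point from world to camera coordinates); the wrist camera has in their place "hand_eye" (4x4, takes a point from camera to tool coordinates, whose origin is the TCP and whose axes are the flange's). Camera axes: x right, y up, looking along -z (the intrinsics and any distortion apply to the point x, -y, -z); pixel columns grow to the right and rows downward; lengths in mm; the calibration is good to about 2 mm. A picture is of the moment at which its call begins: read the wrist's pose just before it. camera_model takes no time and is no camera call.
- ctrl.close_job(): hands the job in; it is judged then, once.
Trained networks look in the newest picture that a camera, given by its name, has taken for a name from the list of things; names that differ only in an ending like _2 or _b are one class to them, and where a whole thing is asked for, a point or a joint stands for the part that bears it (a point fixed in the world has none). Each returns a list of dicts, best first, with "conf" (0 to 1); they miss things now and then, are a little off and sometimes report something else, mostly with a low value. They report only what shows in the picture. A call takes as long as a camera call. They do not tell look-alikes from the thing itself.
- optics.masks_of(target, camera): "pixels" (384x512 bool, what is visible of it) and "extent" ([centre column, centre row, width, height] in pixels, round what is visible of it).
The state is a dict: "t": time; "qpos": joint angles; "qvel": joint speeds; "joint_torque": joint torques, N m; "ee_pos": TCP position; "orientation": TCP orientation; "ft_force": force on the tool from outside, world axes, zero at the start; "moment": the same for the moment, N m; "width": finger opening in mm; "grasp_force": force on a finger pad.
Only numpy, scipy, OpenCV 4.12 (cv2) and the standard library are available. Lean on these libraries where they do the work, as an engineer would, in place of code of your own. Each camera call takes 0.05 s, during which the arm holds its last target. There are 200 camera calls.

### The job

Set up the lantern display on the tool stall: hang each work lantern by its carrying handle on a hook, the tall lantern on the high stand and the short lantern on the low stand, and leave both hanging still. Do not tip over a lantern, the amber jar or the spray can.

Things in the scene. Friction and masses are not known exactly. Their poses are not given: they have to be found in the camera images.
- tall_lantern: Tall battery work lantern, loose, upright, 191 mm tall: orange foot 60 mm across, clear body, orange cap 48 mm across with its top at z = 135 mm, above it a rigid black carrying handle shaped as an upside-down U in the body's y-z plane (see its point). 0.2 to 0.4 kg. Origin: centre of the foot's underside; z up, x through the handle's opening.
- short_lantern: Short battery work lantern, loose, upright, 136 mm tall: orange foot 60 mm across, clear body, orange cap 48 mm across with its top at z = 80 mm, above it a rigid black carrying handle shaped as an upside-down U in the body's y-z plane (see its point). 0.2 to 0.4 kg. Origin: centre of the foot's underside; z up, x through the handle's opening.
- tall_lantern_bail (a point): middle of the tall lantern's handle bar, on its axis, 187 mm above the foot's underside. Bar round, 8 mm thick, along y; from its ends two flat legs (10 mm in x, 5 mm in y) go down at y = +-26.5 mm: 58 mm over the outside, 48 mm inside. Opening between bar and cap 48 mm high. Axes as the lantern's.
- short_lantern_bail (a point): middle of the short lantern's handle bar, on its axis, 132 mm above the foot's underside. Bar round, 8 mm thick, along y; from its ends two flat legs (10 mm in x, 5 mm in y) go down at y = +-26.5 mm: 58 mm over the outside, 48 mm inside. Opening between bar and cap 48 mm high. Axes as the lantern's.
- high_stand: High wooden display stand, fixed, 180 mm wide: two posts at y = +-79 mm, cross-bar at x = 0 with one hook (see its point), shelf board above: underside at z = 380 mm, front edge at x = -52 mm, so no gripper fits straight above the seat. Carton 70 x 100 mm below, top at z = 76 mm. Origin on the table under the cross-bar; front and hook look to its -x.
- low_stand: Low wooden display stand, fixed, 180 mm wide: two posts at y = +-79 mm, cross-bar at x = 0 with one hook (see its point), shelf board above: underside at z = 330 mm, front edge at x = -52 mm, so no gripper fits straight above the seat. Carton 70 x 100 mm below, top at z = 76 mm. Origin on the table under the cross-bar; front and hook look to its -x.
- high_stand_seat (a point): top of the high stand's hook bar where a handle should rest, 284 mm above the table, 62 mm in front of the cross-bar; axes as the stand's. The round bar, 8 mm thick, runs level along x to 11 mm before this point, then turns up; the tip ends 31 mm before this point (-x), 20 mm above it. A seated handle's bar axis lies 4 mm above this point.
- low_stand_seat (a point): top of the low stand's hook bar where a handle should rest, 234 mm above the table, 62 mm in front of the cross-bar; axes as the stand's. The round bar, 8 mm thick, runs level along x to 11 mm before this point, then turns up; the tip ends 31 mm before this point (-x), 20 mm above it. A seated handle's bar axis lies 4 mm above this point.
- jar: amber glass jar with steel lid, a bystander, 64 mm across, 85 mm tall, upright in front of the stands. Origin: centre of its underside.
- can: spray can, a bystander, 54 mm across, 150 mm tall, upright at the robot's right. Origin: centre of its underside.
Not all that is in view belongs to the job. What is shaped like the tall_lantern but red is not meant.

How it is judged (in metres and radians):
At the end, for the whole second after the job is handed in: Tall lantern on the high hook, short on the low: each handle bar's middle 22 mm before to 52 mm behind the seat point, within 24 mm sideways, axis 3 mm below to 14 mm above it; borne by the stand (over 0.5 N), within 0.3 rad of upright, slower than 0.06 m/s (x of tall_lantern_bail in the frame of high_stand_seat between -0.022 and 0.052 m and y of tall_lantern_bail in the frame of high_stand_seat between -0.024 and 0.024 m and z of tall_lantern_bail in the frame of high_stand_seat between -0.003 and 0.014 m and angle between each of tall_lantern, short_lantern's own z axis and vertical below 0.3 rad and linear speed of each of tall_lantern, short_lantern below 0.06 m/s and contact force between tall_lantern and high_stand above 0.5 N and x of short_lantern_bail in the frame of low_stand_seat between -0.022 and 0.052 m and y of short_lantern_bail in the frame of low_stand_seat between -0.024 and 0.024 m and z of short_lantern_bail in the frame of low_stand_seat between -0.003 and 0.014 m and contact force between short_lantern and low_stand above 0.5 N); the robot touches nothing.
It fails at once if a lantern is tipped over (more than 1.2 rad) (angle between any of tall_lantern, short_lantern's own z axis and vertical above 1.2 rad).
It fails at once if the jar or the spray can is tipped over (more than 0.7 rad) (angle between any of jar, can's own z axis and vertical above 0.7 rad).
It also fails if it takes over 69 s, if anything falls off the work surface, if the arm or the gripper's body presses on something with over 40 N, if the wrist force passes 120 N, or if a joint passes its speed limit or range.

## Working session

There is one attempt and no reset: what is moved stays moved. The work goes in short steps, Python scripts to look and compute and a shell command to move; the robot and the scene stay as the last step left them, time stands still between calls to the robot, and variables do not carry over. Pictures are saved under pics/ and viewed, at most 10 in all, crops included, and the job is handed in when it is done.

```bash
ls; mkdir -p pics; python3 - <<'E'
from workcell import ctrl, optics
import cv2,numpy as np
for n in("scene","side"):
    im=optics.get_image(n); cv2.imwrite(f"pics/{n}0.png",im[:,:,::-1])
    np.set_printoptions(precision=3,suppress=True); print(n,optics.camera_model(n))
print(optics.camera_model("wrist"));print(ctrl.get_obs())
E
```

```text
pics
scene {'fov_y': 54.63232636342489, 'cx': 255.80281215479636, 'cy': 196.05827366304837, 'k1': -0.0675855096622503, 'view': array([[    0.968,     0.25 ,    -0.02 ,  -494.711],
       [   -0.171,     0.717,     0.676,   -12.167],
       [    0.184,    -0.651,     0.736, -1622.016],
       [    0.   ,     0.   ,     0.   ,     1.   ]])}
side {'fov_y': 43.33747654500998, 'cx': 248.8580222047238, 'cy': 186.04864060427673, 'k1': 0.003381727565801016, 'view': array([[    0.932,    -0.362,     0.018,  -502.688],
       [    0.235,     0.64 ,     0.731,  -236.488],
       [   -0.276,    -0.677,     0.682, -1674.124],
       [    0.   ,     0.   ,     0.   ,     1.   ]])}
{'fov_y': 69.42411478376485, 'cx': 260.36541134118283, 'cy': 191.24525712729397, 'k1': -0.033002257252671134, 'hand_eye': array([[  -0.001,    0.961,    0.277,   76.019],
       [   1.   ,    0.001,   -0.001,   -1.325],
       [  -0.001,    0.277,   -0.961, -162.054],
       [   0.   ,    0.   ,    0.   ,    1.   ]])}
{'t': 0.1, 'qpos': array([ 1.206,  0.424,  1.631,  0.   ,  1.089, -0.019]), 'qvel': array([ 0.   , -0.001, -0.002,  0.   ,  0.001,  0.   ]), 'joint_torque': array([ -0.   , -54.561, -27.432,   0.064,   0.019,  -0.   ]), 'ee_pos': array([211.616, 587.556, 221.975]), 'orientation': array([-0.54 , -3.094,  0.002]), 'ft_force': array([-0.321,  0.149,  0.417]), 'moment': array([-0.031, -0.011,  0.007]), 'grasp_force': 0.0, 'width': 87.64245660766173}
```

View pics/scene0.png

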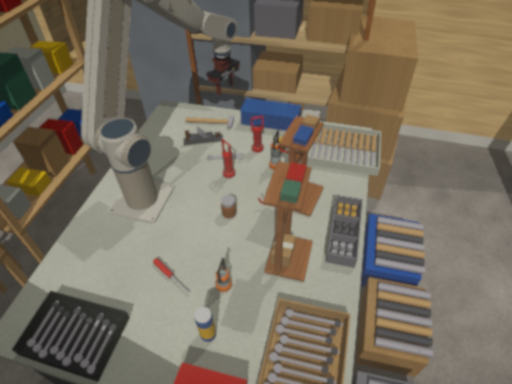

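View pics/side0.png

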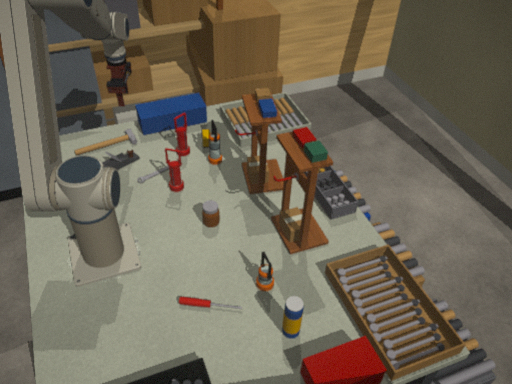

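```bash
cat > h.py <<'E'
import numpy as np,cv2
from scipy.spatial.transform import Rotation as R
from scipy.optimize import least_squares
from workcell import ctrl,optics
np.set_printoptions(precision=3,suppress=True)
def cam(n):
    m=optics.camera_model(n)
    if n=="wrist":
        o=ctrl.get_obs(); T=np.eye(4);T[:3,:3]=R.from_rotvec(o['orientation']).as_matrix();T[:3,3]=o['ee_pos']
        V=np.linalg.inv(T@m['hand_eye'])
    else: V=m['view']
    return (192/np.tan(np.radians(m['fov_y']/2)),m['cx'],m['cy'],m['k1'],V)
def proj(c,P):
    f,cx,cy,k,V=c; p=np.atleast_2d(P)@V[:3,:3].T+V[:3,3]
    s=np.c_[p[:,0]/-p[:,2],-p[:,1]/-p[:,2]]; s=s*(1+k*(s**2).sum(1,keepdims=True))
    return s*f+[cx,cy]
def tri(cs,uvs,x0=(500,300,100)):
    r=least_squares(lambda x:np.concatenate([proj(c,x)[0]-u for c,u in zip(cs,uvs)]),x0)
    return r.x,np.sqrt(2*r.cost/len(cs))
def onz(c,uv,z):
    return least_squares(lambda x:proj(c,[x[0],x[1],z])[0]-uv,(500,300)).x
E
python3 - <<'E'
from h import *
for n in("scene","side"):
    for t in("tall_lantern","short_lantern","tall_lantern_bail","short_lantern_bail","high_stand","low_stand","jar","can"):
        r=optics.masks_of(t,n)
        print(n,t,[(round(d['conf'],2),np.round(d['extent']).astype(int).tolist()) for d in r])
E
```

```text
scene tall_lantern [(0.73, [228, 160, 13, 40]), (0.7, [223, 276, 16, 33]), (0.57, [275, 151, 13, 39])]
scene short_lantern [(0.7, [221, 276, 14, 35])]
scene tall_lantern_bail [(0.75, [274, 148, 8, 33]), (0.54, [255, 140, 10, 31])]
scene short_lantern_bail [(0.61, [223, 278, 15, 35])]
scene high_stand [(0.72, [284, 222, 55, 118]), (0.45, [229, 207, 17, 29]), (0.21, [223, 278, 19, 35])]
scene low_stand [(0.87, [299, 163, 46, 103])]
scene jar [(0.75, [229, 207, 15, 23])]
scene can [(0.61, [205, 326, 20, 33])]
side tall_lantern [(0.93, [175, 173, 16, 41]), (0.92, [183, 133, 9, 43]), (0.7, [216, 143, 13, 46])]
side short_lantern []
side tall_lantern_bail [(0.77, [216, 143, 19, 41]), (0.75, [212, 216, 17, 26]), (0.69, [182, 137, 18, 48])]
side short_lantern_bail [(0.68, [264, 272, 17, 37])]
side high_stand [(0.77, [302, 191, 68, 126])]
side low_stand [(0.67, [260, 142, 47, 103])]
side jar [(0.75, [209, 215, 17, 25])]
side can [(0.93, [293, 318, 20, 46]), (0.17, [302, 192, 61, 120])]
```

Both views show the scene. The things that could be taken for the tall lantern are:
- red lantern at scene (228,160), side (175,173)
- red lantern at scene (257,133), side (182,135)
- orange-footed lantern at scene (275,151), side (215,145)

The short orange one is at scene (223,275), side (265,272). I choose the orange-footed ones and will check them in one close crop.

```bash
python3 - <<'E'
import cv2,numpy as np
s=cv2.imread("pics/scene0.png");d=cv2.imread("pics/side0.png")
def c(im,x,y,w=66,h=50): return cv2.resize(im[y:y+h,x:x+w],None,fx=6,fy=6,interpolation=cv2.INTER_CUBIC)
# crop origins
a=np.vstack([np.hstack([c(s,250,120),c(d,175,117)]),np.hstack([c(s,190,245),c(d,232,246)])])
cv2.imwrite("pics/crop1.png",a)
a=np.vstack([np.hstack([c(s,255,115,133,100)[::2,::2],c(d,230,85,133,100)[::2,::2]]),np.hstack([c(s,245,190,133,100)[::2,::2],c(d,245,155,133,100)[::2,::2]])])
cv2.imwrite("pics/crop2.png",a)
E
```

```text
(no output)
```

View pics/crop1.png

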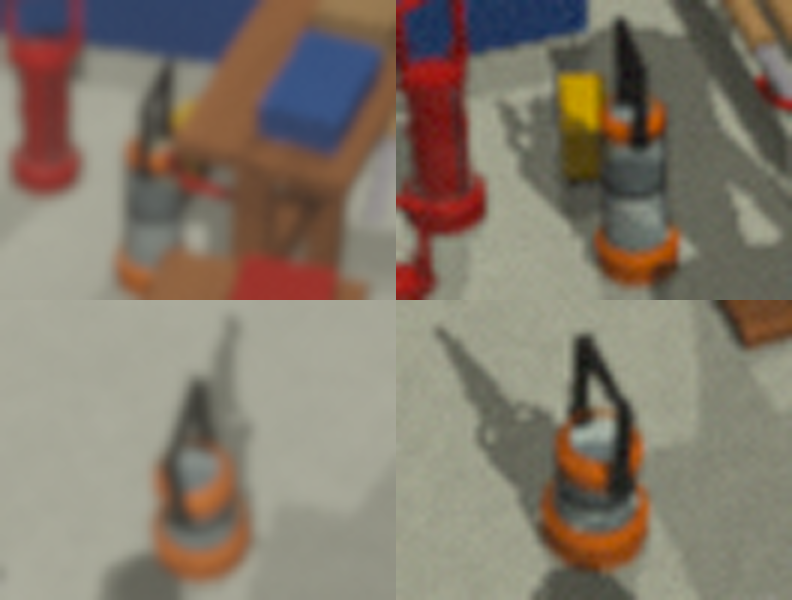

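View pics/crop2.png

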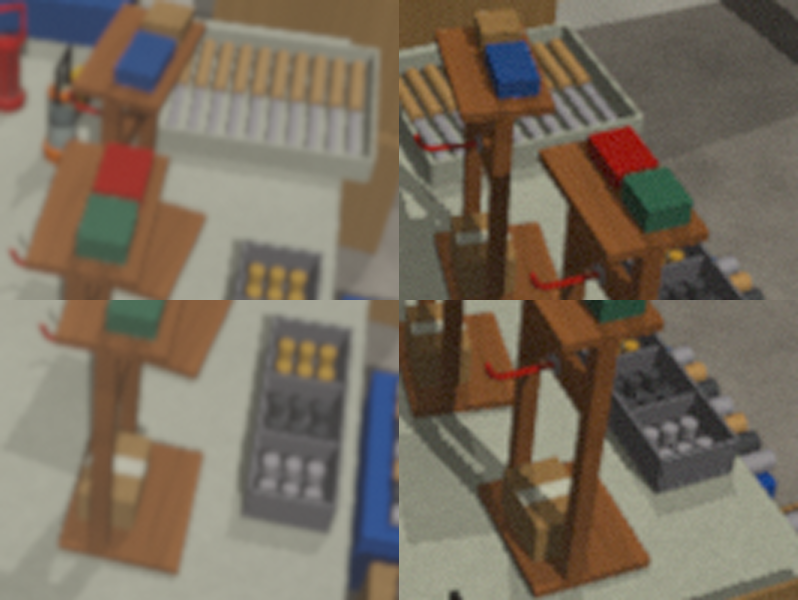

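The crops confirm it: the chosen tall one (scene 275,150; side 213,140) and the short one (scene 222,275; side 265,272) have orange feet and caps with black handles. Red hooks show at side (275,177) for the high stand and side (236,131) for the low one. Next comes a rough triangulation.

```bash
python3 - <<'E'
from h import *
S,D=cam("scene"),cam("side")
P={'s_far':((223,258.7),(263.5,252.7)),'s_near':((219.2,270),(270.5,262.7)),
'tallfoot':((275.5,164.5),(214.8,159)),'t_top':((278,131),(212.3,120.3)),'s_foot':((223.5,286.5),(265.3,284)),
'Htip':((259,198.3),(274.7,176.7)),'Hbend':((262.3,203.3),(277,181)),
'Hshelf_far':((280,162.7),(277,135)),'Hshelf_near':((263.3,202.3),(305.3,170)),
'Lshelf_far':((299.3,117.7),(243.7,95)),'Lshelf_near':((281,145.7),(261.3,124.3)),
'jar':((229,212),(210,218)),'can':((205,326),(293,318)),'red1':((228,170),(175,183)),'red2':((257,148),(182,150)),
}
for k,v in P.items():
    x,e=tri((S,D),v); print(k,x,round(e,2))
print('Ltip',onz(D,(236.3,131),254),'Htip',onz(D,(274.7,176.7),304))
E
```

```text
s_far [ 474.655 -288.948  135.668] 0.58
s_near [ 477.659 -337.208  141.85 ] 0.6
tallfoot [518.598 341.799  10.453] 0.65
t_top [521.591 364.673 191.333] 1.03
s_foot [ 474.867 -320.143    7.279] 1.34
Htip [ 565.534 -144.483  306.2  ] 0.59
Hbend [ 575.85  -142.583  282.753] 0.64
Hshelf_far [611.865 -46.663 386.414] 1.18
Hshelf_near [ 606.84  -253.373  413.66 ] 0.09
Lshelf_far [621.533 277.91  338.692] 1.29
Lshelf_near [595.536  47.785 372.687] 0.02
jar [393.171  13.145  16.924] 1.77
can [ 480.594 -505.91    83.588] 0.94
red1 [319.373 236.823  27.506] 0.51
red2 [404.047 440.762  12.6  ] 1.31
Ltip [559.296 191.698] Htip [ 567.011 -139.684]
```

```bash
cat > plan.py <<'E'
# python3 plan.py gx gy gz yawdeg tiltdeg N  -> one constant row, repeated N times, to bring grasp point there
import sys; from h import *
gx,gy,gz,yaw,t=map(float,sys.argv[1:6]); N=int(sys.argv[6])
yaw,t=np.radians([yaw,t])
z=np.array([np.cos(yaw)*np.sin(t),np.sin(yaw)*np.sin(t),-np.cos(t)]);y=np.array([-np.sin(yaw),np.cos(yaw),0])
Rt=np.c_[np.cross(y,z),y,z]; pt=np.array([gx,gy,gz])+19*z
o=ctrl.get_obs(); R0=R.from_rotvec(o['orientation']).as_matrix()
w=R.from_matrix(R0.T@Rt).as_rotvec()/N; p=R0.T@(pt-o['ee_pos'])
r=R.from_rotvec(w).as_matrix(); A=sum(np.linalg.matrix_power(r,k) for k in range(N))
d=np.linalg.solve(A,p)
print('now grasp',o['ee_pos']-19*R0[:,2],'q',o['qpos'],'t',round(o['t'],2))
print('row x',N,np.r_[d/40,np.degrees(w)/6].round(3).tolist(),'norm',np.linalg.norm(d))
E
python3 plan.py 330 290 340 20 42 14
```

```text
now grasp [211.828 588.018 241.697] q [ 1.206  0.423  1.63   0.     1.089 -0.019] t 0.9
row x 14 [-0.311, -0.512, -0.114, -0.174, -0.479, -0.452] norm 24.379151416638972
```

```bash
python3 -m jog '[[-0.31,-0.51,-0.11,-0.17,-0.48,-0.45,1],[-0.31,-0.51,-0.11,-0.17,-0.48,-0.45,1],[-0.31,-0.51,-0.11,-0.17,-0.48,-0.45,1],[-0.31,-0.51,-0.11,-0.17,-0.48,-0.45,1],[-0.31,-0.51,-0.11,-0.17,-0.48,-0.45,1],[-0.31,-0.51,-0.11,-0.17,-0.48,-0.45,1],[-0.31,-0.51,-0.11,-0.17,-0.48,-0.45,1],[-0.31,-0.51,-0.11,-0.17,-0.48,-0.45,1],[-0.31,-0.51,-0.11,-0.17,-0.48,-0.45,1],[-0.31,-0.51,-0.11,-0.17,-0.48,-0.45,1],[-0.31,-0.51,-0.11,-0.17,-0.48,-0.45,1],[-0.31,-0.51,-0.11,-0.17,-0.48,-0.45,1],[-0.31,-0.51,-0.11,-0.17,-0.48,-0.45,1],[-0.31,-0.51,-0.11,-0.17,-0.48,-0.45,1],[0,0,0,0,0,0,1],[0,0,0,0,0,0,1]]'
cat > snap.py <<'E'
import sys,pickle; from h import *
c=cam("wrist"); im=optics.get_image("wrist"); n=sys.argv[1]
cv2.imwrite(f"pics/{n}.png",im[:,:,::-1]); pickle.dump(c,open(f"{n}.pkl","wb"))
E
python3 snap.py w1; python3 plan.py 330 290 340 20 42 1
```

```text
t: 2.5
ee_pos: [342.0, 295.3, 324.7]
orientation: [-0.412, 2.379, 0.155]
ft_force: [0.6, -0.3, 0.4]
width: 87.5
grasp_force: 0.0
now grasp [329.978 291.608 338.709] q [ 0.952 -0.199  2.293 -0.803  0.563 -0.374] t 2.55
row x 1 [-0.012, -0.035, -0.033, -0.055, -0.007, -0.029] norm 1.9866024382222025
```

View pics/w1.png

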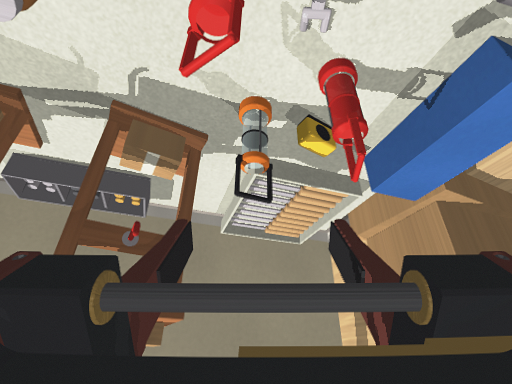

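The picture is upside down in height. It shows the tall lantern with its handle bar from (237,193) to (270,201) and its foot at (257,107), and the low hook end-on at (133,232). I'll take a second wrist view from lower and more to the right.

```bash
python3 plan.py 360 200 330 0 42 6
```

```text
now grasp [329.978 291.608 338.709] q [ 0.952 -0.199  2.293 -0.803  0.563 -0.374] t 2.55
row x 6 [-0.01, -0.419, 0.058, 0.362, -0.001, 0.408] norm 16.91992290711527
```

```bash
python3 -m jog '[[-0.01,-0.42,0.06,0.36,0,0.41,1],[-0.01,-0.42,0.06,0.36,0,0.41,1],[-0.01,-0.42,0.06,0.36,0,0.41,1],[-0.01,-0.42,0.06,0.36,0,0.41,1],[-0.01,-0.42,0.06,0.36,0,0.41,1],[-0.01,-0.42,0.06,0.36,0,0.41,1],[0,0,0,0,0,0,1],[0,0,0,0,0,0,1]]'
python3 snap.py w2; python3 plan.py 360 200 330 0 42 1
```

```text
t: 3.35
ee_pos: [373.1, 200.5, 315.3]
orientation: [-0.003, 2.409, 0.002]
ft_force: [-0.1, 0.3, 0.4]
width: 87.7
grasp_force: 0.0
now grasp [360.407 200.445 329.488] q [ 0.831 -0.205  2.322 -0.888  0.687 -0.13 ] t 3.4
row x 1 [-0.001, -0.012, -0.016, 0.026, -0.005, 0.018] norm 0.822500378862171
```

View pics/w2.png

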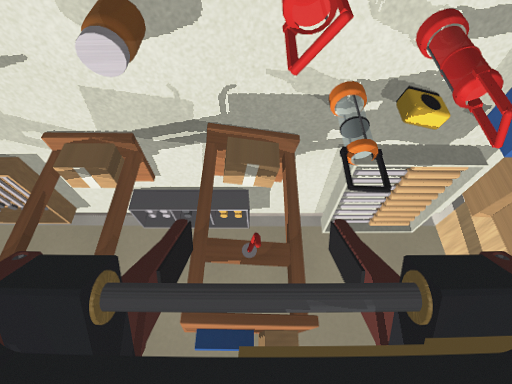

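The second view shows the tall lantern's bar from (345,187) to (388,190), the low hook near (255,238) and the low stand's base front corners at (210,124) and (299,136). A composite crop will give finer pixels.

```bash
python3 - <<'E'
import cv2,numpy as np
a=cv2.imread("pics/w1.png");b=cv2.imread("pics/w2.png")
c=lambda im,x,y,w,h:cv2.resize(im[y:y+h,x:x+w],(400,300),interpolation=cv2.INTER_CUBIC)
cv2.imwrite("pics/c3.png",np.vstack([np.hstack([c(a,110,205,48,36),c(b,230,222,48,36)]),np.hstack([c(a,190,120,120,90),c(b,315,110,120,90)])]))
E
```

```text
(no output)
```

View pics/c3.png

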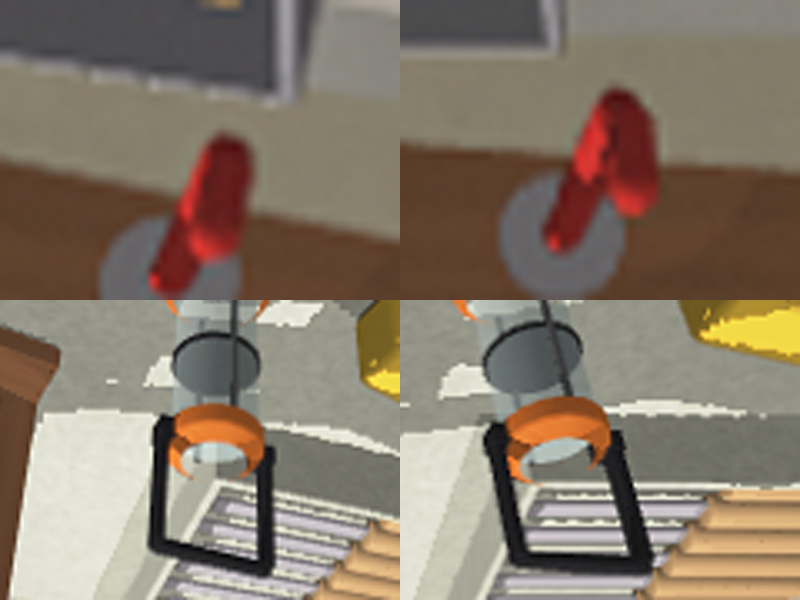

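```bash
cat > m1.py <<'E'
from h import *; import pickle
a,b=[pickle.load(open(f"{n}.pkl","rb")) for n in("w1","w2")]
for k,v in {'barR':((236.5,192.9),(349.5,188)),'barL':((269.5,200.1),(388.5,190.1)),'foot':((257,106),(349,93)),
 'bend':((137,222.4),(256,234.4)),'tip':((135.6,235),(257.8,246.6)),'base':((129.2,239.2),(249.8,250.8))}.items():
    x,e=tri((a,b),v); print(k,x,round(e,2))
def res(p,full=False):
    x,y,w=p; c,s=np.cos(w),np.sin(w); P=np.array([[x+26*s,y-26*c,187],[x-26*s,y+26*c,187]])
    r=np.concatenate([(proj(a,P)-[(236.5,192.9),(269.5,200.1)]).ravel(),(proj(b,P)-[(349.5,188),(388.5,190.1)]).ravel()])
    return r
r=least_squares(res,(520,345,0)); print('tall',r.x[:2],np.degrees(r.x[2]),r.fun)
def rs(p):  # low hook: bend centre at -11..-> lower bend, tip
    x,y,w=p; c,s=np.cos(w),np.sin(w)
    L=np.array([[-31,0,250.5],[-20,0,228],[55,0,230]]); P=np.c_[x+c*L[:,0],y+s*L[:,0],L[:,2]]
    return (np.r_[proj(a,P[[0,2]])-[(135.6,235),(129.2,239.2)],proj(b,P[[0,2]])-[(257.8,246.6),(249.8,250.8)]]).ravel()
r=least_squares(rs,(590,190,0)); print('lowseat',r.x[:2],np.degrees(r.x[2]),r.fun)
E
python3 m1.py
```

```text
barR [526.578 322.044 180.649] 0.24
barL [517.392 370.46  189.228] 0.66
foot [504.123 344.924   9.67 ] 0.57
bend [569.264 193.688 230.451] 0.33
tip [565.689 196.302 249.985] 0.19
base [611.499 183.885 239.867] 0.1
tall [518.676 345.421] -3.302350613610529 [-0.23   0.486 -0.194  0.37   0.812 -0.026 -0.588 -0.913]
lowseat [590.889 191.001] -10.480301067356152 [ 0.032 -0.895  0.623  1.365  0.236 -1.24  -1.043  1.374]
```

```bash
cat >> m1.py <<'E'
print('---')
for c,l in((a,[(236.5,192.9),(269.5,200.1)]),(b,[(349.5,188),(388.5,190.1)])): print('bar',[onz(c,u,187) for u in l])
for c,l in((a,[(113,101),(207,136)]),(b,[(210,124),(299,136)]),(b,[(44,133),(134,137)])):
    p,q=[onz(c,u,18) for u in l]; d=q-p; print('base',p,q,np.linalg.norm(d),'yaw',np.degrees(np.arctan2(-d[0],d[1])))
print([tri((a,b),v) for v in (((113,101),(210,124)),((207,136),(299,136)))])
S,D=cam("scene"),cam("side")
print('side bar far', proj(D,[517,371,187]),proj(D,[520,319,187]))
E
python3 m1.py|sed 1,/---/d
```

```text
bar [array([515.781, 319.421]), array([519.045, 371.251])]
bar [array([517.244, 318.393]), array([522.482, 373.101])]
base [566.436 107.079] [598.896 274.47 ] 170.50955252067013 yaw -10.974578935034401
base [567.105 109.223] [598.136 273.613] 167.29292152205335 yaw -10.689821645721839
base [ 587.272 -211.08 ] [600.187 -41.777] 169.7952689597251 yaw -4.3621048842458405
[(array([546.431, 114.173,  38.415]), np.float64(0.2943696521339759)), (array([605.087, 274.974,  11.902]), np.float64(0.171985079209218))]
side bar far [[211.014 121.495]] [[215.817 128.593]]
```

Tall lantern: (519,345.5), yaw −4°. Low seat: about (592,191), yaw −11°. Bar heights of 181–189 mm fit the stated 187, and the tip at 250 and bend at 230 fit the hook. Next I measure the high stand and the short lantern.

```bash
python3 plan.py 340 -110 350 -5 42 14;  python3 -m jog '[[0.01,-0.6,0,0.02,0,0,1],[-0.02,-0.6,-0.01,0,0,0,1],[-0.02,-0.6,-0.01,0,0,0,1],[-0.02,-0.6,-0.01,0,0,0,1],[-0.02,-0.6,-0.01,0,0,0,1],[-0.02,-0.6,-0.01,0,0,0,1],[-0.02,-0.6,-0.01,0,0,0,1],[-0.02,-0.6,-0.01,0,0,0,1],[-0.02,-0.6,-0.01,0,0,0,1],[-0.02,-0.6,-0.01,0,0,0,1],[-0.02,-0.6,-0.01,0,0,0,1],[-0.02,-0.6,-0.01,0,0,0,1],[-0.02,-0.6,-0.01,0,0,0,1],[0,0,0,0,0,0,1],[0,0,0,0,0,0,1]]'; python3 snap.py w3; python3 plan.py 370 -240 320 0 42 8
```

```text
now grasp [360.407 200.445 329.488] q [ 0.831 -0.205  2.322 -0.888  0.687 -0.13 ] t 3.4
row x 14 [-0.014, -0.558, -0.037, 0.042, -0.0, 0.046] norm 22.361060714883724
t: 4.9
ee_pos: [374.6, -78.8, 320.9]
orientation: [0.003, 2.425, -0.002]
ft_force: [-0.3, 0.3, 0.3]
width: 87.8
grasp_force: 0.0
now grasp [362.058 -77.848 335.039] q [-0.489 -0.397  2.41   0.619  0.56  -2.495] t 4.95
row x 8 [0.011, -0.507, 0.052, -0.001, -0.019, -0.0] norm 20.377597677177445
```

```bash
cat > kin.py <<'E'
from h import *
def Rw(yaw,t):
    yaw,t=np.radians([yaw,t]); z=np.array([np.cos(yaw)*np.sin(t),np.sin(yaw)*np.sin(t),-np.cos(t)]);y=np.array([-np.sin(yaw),np.cos(yaw),0])
    return np.c_[np.cross(y,z),y,z]
def fk(q,p):
    h,a,L1,e,L2,L3=p; Rz=lambda t:R.from_euler('z',t).as_matrix(); Ry=lambda t:R.from_euler('y',t).as_matrix()
    B=Rz(q[0]);U=B@Ry(q[1]);F=B@Ry(q[1]+q[2]); T=F@Rz(q[3])@Ry(q[4])@Rz(q[5])@Rz(np.pi/2)
    return np.array([0,0,h])+B@[a,0,0]+U@[0,0,L1]+F@[e,0,L2]+T@[0,0,L3],T
Q=np.array([[1.206,.423,1.63,0,1.089,-.019],[.952,-.199,2.293,-.803,.563,-.374],[.831,-.205,2.322,-.888,.687,-.13],[-.489,-.397,2.41,.619,.56,-2.495]])
X=np.array([[211.8,588,222.7],[342,295.3,324.7],[373.1,200.5,315.3],[374.6,-78.8,320.9]])
f=lambda p:np.concatenate([fk(q,p)[0]-x for q,x in zip(Q,X)])
P=least_squares(f,(300,0,400,0,400,250)); 
if __name__=="__main__":
    print(P.x,P.fun); print([R.from_matrix(fk(q,P.x)[1]).as_rotvec() for q in Q])
P=P.x
lo=np.array([-3,-.9,.09,-1.31,.11,-2.54]);hi=np.array([3,2.11,2.58,4.45,2.69,2.54])
def ik(g,yaw,t,flip=False,lim=True):
    T=Rw(yaw,t); x=np.array(g)+19*T[:,2]
    if flip: T=T@np.diag([-1,-1,1])
    best=None
    for q0 in([.0,.4,1.6,0,1.,-1.5],[0,.4,1.6,.8,.7,-2],[0,.4,1.6,-.8,.7,-.5],[0,.4,1.6,3,.7,1],[0,.4,1.6,0,1.,1.5]):
        q0=np.array(q0); q0[0]=np.arctan2(x[1],x[0])
        def r(q):
            y,S=fk(q,P); return np.r_[(y-x)/100,R.from_matrix(S.T@T).as_rotvec()]
        s=least_squares(r,np.clip(q0,lo+.01,hi-.01),bounds=(lo,hi) if lim else (-6.3,6.3))
        if best is None or s.cost<best.cost: best=s
    return best.x,np.sqrt(2*best.cost)
E
python3 kin.py; python3 - <<'E'
from kin import *
for n,g,y in(('short pick',(475,-313,112),0),('short pick',(475,-313,112),-10),('short pick',(475,-313,112),-33),('low place',(560,197,260),-11),('low',(592,191,218),-11),('low',(592,191,218),5),
  ('tall pick',(519,345,167),-4),('tall up',(470,345,250),-4),('cross',(420,0,300),0),('high',(550,-142,310),-4),('high seat',(595,-145,268),-4)):
    for t in(40,45,50):
        print(n,y,t,*[(q.round(2).tolist(),round(e,3)) for q,e in (ik(g,y,t),ik(g,y,t,True))])
E
```

```text
[313.515  18.929 553.609  86.729 473.138 296.843] [ 11.186  -4.097   2.537   5.178  -4.259  -0.782   4.358  -3.604  -0.369
  -6.981 -13.177  -1.386]
[array([-0.54 , -3.095,  0.001]), array([-0.413,  2.38 ,  0.155]), array([-0.004,  2.409,  0.002]), array([ 0.   ,  2.424, -0.001])]
short pick 0 40 ([-0.81, 0.54, 2.15, 1.71, 0.49, 2.31], np.float64(0.0)) ([-0.81, 0.54, 2.15, 1.71, 0.49, -0.84], np.float64(0.0))
short pick 0 45 ([-0.84, 0.57, 2.18, 1.87, 0.59, 2.11], np.float64(0.0)) ([-0.84, 0.57, 2.18, 1.87, 0.59, -1.03], np.float64(0.0))
short pick 0 50 ([-0.87, 0.61, 2.2, 1.98, 0.7, 1.97], np.float64(0.0)) ([-0.87, 0.61, 2.2, 1.98, 0.7, -1.17], np.float64(0.0))
short pick -10 40 ([-0.76, 0.53, 2.19, 2.04, 0.41, 2.17], np.float64(0.0)) ([-0.76, 0.53, 2.19, 2.04, 0.41, -0.97], np.float64(0.0))
short pick -10 45 ([-0.78, 0.56, 2.23, 2.21, 0.53, 1.98], np.float64(0.0)) ([-0.78, 0.56, 2.23, 2.21, 0.53, -1.17], np.float64(0.0))
short pick -10 50 ([-0.81, 0.6, 2.25, 2.31, 0.66, 1.84], np.float64(0.0)) ([-0.81, 0.6, 2.25, 2.31, 0.66, -1.3], np.float64(0.0))
short pick -33 40 ([-0.59, 0.51, 
[... 2752 characters left out ...]
, 0.07, 2.12, 0.56, 0.32, 0.83], np.float64(0.0))
high -4 45 ([-0.33, 0.07, 2.16, 0.79, 0.24, -2.54], np.float64(0.023)) ([-0.35, 0.07, 2.16, 0.95, 0.24, 0.44], np.float64(0.0))
high -4 50 ([-0.35, 0.09, 2.24, 1.99, 0.21, 2.54], np.float64(0.051)) ([-0.36, 0.08, 2.21, 1.57, 0.22, -0.19], np.float64(0.0))
high seat -4 40 ([-0.31, 0.21, 2.07, 0.72, 0.23, -2.46], np.float64(0.0)) ([-0.31, 0.21, 2.07, 0.72, 0.23, 0.68], np.float64(0.0))
high seat -4 45 ([-0.29, 0.21, 2.09, 0.82, 0.16, -2.54], np.float64(0.058)) ([-0.32, 0.22, 2.12, 1.36, 0.18, 0.04], np.float64(0.0))
high seat -4 50 ([-0.33, 0.23, 2.16, 2.07, 0.22, 2.47], np.float64(0.0)) ([-0.33, 0.23, 2.16, 2.07, 0.22, -0.67], np.float64(0.0))
```

```bash
sed -i 's/h,a,L1,e,L2,L3=p/h,a,L1,e,L2,L3,d=p/; s/B@\[a,0,0\]/B@[a,d,0]/; s/(300,0,400,0,400,250)/(300,0,400,0,400,250,0)/' kin.py
python3 kin.py; python3 - <<'E'
from kin import *
for n,g,ys in(('short pick',(475,-313,110),(0,-10,-33)),('short up',(440,-300,300),(0,-10)),('cross',(430,0,300),(0,)),('low place',(560,197,260),(-11,0)),('low',(592,191,216),(-11,0)),
  ('tall pick',(519,345,165),(-4,5)),('tall up',(470,345,280),(-4,)),('high',(550,-142,310),(-4,-10)),('high seat',(595,-145,266),(-4,-10))):
  for y in ys:
    for t in(30,35):
        print(n,y,t,*[(q.round(2).tolist(),round(e,3)) for q,e in (ik(g,y,t),ik(g,y,t,True))])
E
```

```text
[319.918   0.172 562.442  84.096 488.647 308.793  11.486] [ 0.393 -0.162  0.185  0.016  0.384 -0.076 -0.136 -0.211 -0.009  0.065
  0.257 -0.1  ]
[array([-0.54 , -3.095,  0.001]), array([-0.413,  2.38 ,  0.155]), array([-0.004,  2.409,  0.002]), array([ 0.   ,  2.424, -0.001])]
short pick 0 30 ([-0.79, 0.49, 2.14, 1.47, 0.38, 2.54], np.float64(0.085)) ([-0.78, 0.48, 2.09, 1.12, 0.4, -0.23], np.float64(0.0))
short pick 0 35 ([-0.82, 0.5, 2.13, 1.47, 0.44, 2.54], np.float64(0.014)) ([-0.82, 0.5, 2.12, 1.41, 0.44, -0.55], np.float64(0.0))
short pick -10 30 ([-0.74, 0.48, 2.16, 1.67, 0.27, 2.54], np.float64(0.073)) ([-0.74, 0.47, 2.12, 1.23, 0.29, -0.15], np.float64(0.0))
short pick -10 35 ([-0.77, 0.49, 2.16, 1.66, 0.33, 2.54], np.float64(0.0)) ([-0.77, 0.49, 2.16, 1.66, 0.33, -0.6], np.float64(0.0))
short pick -33 30 ([-0.63, 0.45, 2.12, 0.39, 0.11, -2.01], np.float64(0.057)) ([-0.63, 0.45, 2.12, 0.4, 0.11, 1.13], np.float64(0.057))
short pick -33 35 ([-0.61, 0.47, 2.2, 2.99, 0.14, 1.69], np.float64(0.0)) ([-0.61, 0.47, 2.2, 2.99, 0.14, -1.45], np.float64(0.0))
short up 0 30 ([-0.76, 0.
[... 2880 characters left out ...]
-0.31, 0.08, 2.02, 0.13, 0.52, 1.34], np.float64(0.0))
high -10 35 ([-0.31, 0.06, 2.08, 0.2, 0.4, -1.87], np.float64(0.0)) ([-0.31, 0.06, 2.08, 0.2, 0.4, 1.27], np.float64(0.0))
high seat -4 30 ([-0.32, 0.22, 1.97, 0.28, 0.46, -2.04], np.float64(0.0)) ([-0.32, 0.22, 1.97, 0.28, 0.46, 1.1], np.float64(0.0))
high seat -4 35 ([-0.33, 0.21, 2.03, 0.45, 0.34, -2.21], np.float64(0.0)) ([-0.33, 0.21, 2.03, 0.45, 0.34, 0.93], np.float64(0.0))
high seat -10 30 ([-0.28, 0.21, 1.98, 0.13, 0.43, -1.78], np.float64(0.0)) ([-0.28, 0.21, 1.98, 0.13, 0.43, 1.36], np.float64(0.0))
high seat -10 35 ([-0.29, 0.2, 2.03, 0.22, 0.31, -1.87], np.float64(0.0)) ([-0.29, 0.2, 2.03, 0.22, 0.31, 1.27], np.float64(0.0))
```

```bash
python3 plan.py 370 -215 350 -20 25 10; python3 -c "
from kin import *
print(ik((370,-215,350),-20,25))
import pickle; c=pickle.load(open('w3.pkl','rb')); print(proj(c,[[566,-142,304],[475,-313,132]]))"
```

```text
now grasp [362.058 -77.848 335.039] q [-0.489 -0.397  2.41   0.619  0.56  -2.495] t 4.95
row x 10 [-0.071, -0.345, 0.008, 0.182, 0.265, 0.28] norm 14.105591339680522
(array([-0.634, -0.208,  2.154,  0.169,  0.781, -1.951]), np.float64(4.0156469297568915e-15))
[[211.732 284.948]
 [ 86.075 134.711]]
```

```bash
python3 -m jog '[[-0.07,-0.34,0.01,0.18,0.26,0.28,1],[-0.07,-0.34,0.01,0.18,0.26,0.28,1],[-0.07,-0.34,0.01,0.18,0.26,0.28,1],[-0.07,-0.34,0.01,0.18,0.26,0.28,1],[-0.07,-0.34,0.01,0.18,0.26,0.28,1],[-0.07,-0.34,0.01,0.18,0.26,0.28,1],[-0.07,-0.34,0.01,0.18,0.26,0.28,1],[-0.07,-0.34,0.01,0.18,0.26,0.28,1],[-0.07,-0.34,0.01,0.18,0.26,0.28,1],[-0.07,-0.34,0.01,0.18,0.26,0.28,1],[0,0,0,0,0,0,1],[0,0,0,0,0,0,1]]'
python3 snap.py w4; python3 - <<'E'
from h import *; import pickle
t=[]
for n in("w3","w4"):
    c=pickle.load(open(n+".pkl","rb")); im=cv2.imread(f"pics/{n}.png"); r=[]
    for P in([575,-143,290],[475,-313,110]):
        u=proj(c,P)[0]; x,y=[int(np.clip(v,0,m)) for v,m in((u[0]-50,412),(u[1]-38,309))]; print(n,P,u,x,y)
        r.append(cv2.resize(im[y:y+75,x:x+100],(400,300),interpolation=cv2.INTER_CUBIC))
    t.append(np.hstack(r))
cv2.imwrite("pics/c4.png",np.vstack(t))
E
```

```text
t: 6.15
ee_pos: [378.9, -214.5, 331.8]
orientation: [0.464, 2.663, -0.101]
ft_force: [-0.2, 0.3, -0.8]
width: 88.1
grasp_force: 0.0
w3 [575, -143, 290] [212.987 275.853] 162 237
w3 [475, -313, 110] [ 91.553 123.075] 41 85
w4 [575, -143, 290] [377.902 296.15 ] 327 258
w4 [475, -313, 110] [221.563 174.467] 171 136
```

View pics/c4.png

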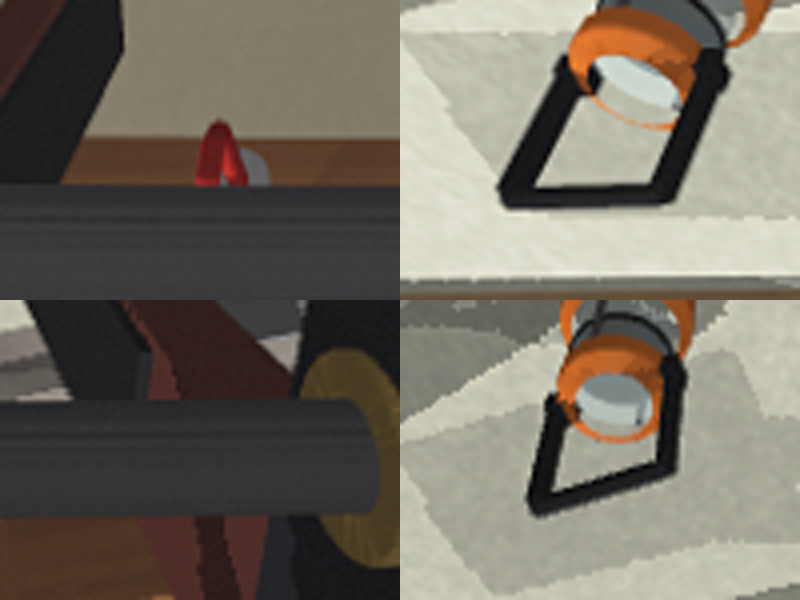

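```bash
python3 - <<'E'
from h import *; import pickle
a,b=[pickle.load(open(f"{n}.pkl","rb")) for n in("w3","w4")]
U=[((69.75,134.5),(206.5,187.75)),((107.25,133.25),(238.5,178))]
for v in U:
    print(tri((a,b),v,(475,-313,132)),onz(a,v[0],132),onz(b,v[1],132))
def res(p):
    x,y,w=p; c,s=np.cos(w),np.sin(w); P=np.array([[x+26*s,y-26*c,132],[x-26*s,y+26*c,132]])
    return np.r_[proj(a,P)-[v[0] for v in U],proj(b,P)-[v[1] for v in U]].ravel()
r=least_squares(res,(475,-313,0)); print('short',r.x[:2],np.degrees(r.x[2]),r.fun)
B=onz(a,(216.5,268.2),280.5);print('Hbend',B)
# all-view: bend from side & w3
S,D=cam("scene"),cam("side")
print(tri((a,D,S),((216.5,268.2),(277,181),(262.3,203.3)),(575,-143,285)),tri((a,D),((216.5,268.2),(277,181)),(575,-143,285)))
p=pickle.load(open("w1.pkl","rb")),pickle.load(open("w2.pkl","rb"))
print('Lbend',onz(p[0],(137,222.4),230.5),onz(p[1],(256,234.4),230.5),'Ltip',onz(p[0],(135.6,235),250),onz(p[1],(257.8,246.6),250))
# base of high stand in w2 line & perpendicular
E
```

```text
(array([ 475.677, -336.174,  130.891]), np.float64(0.2560584069417481)) [ 474.219 -335.085] [ 475.307 -335.444]
(array([ 474.789, -284.071,  130.542]), np.float64(0.42733157491170987)) [ 472.749 -282.987] [ 474.427 -283.27 ]
short [ 474.172 -309.304] 1.23026896540575 [ 0.062  0.273  0.06   0.468 -0.09  -0.301 -0.244 -0.405]
Hbend [ 572.748 -138.85 ]
(array([ 576.231, -139.496,  279.473]), np.float64(0.5965931967339543)) (array([ 576.472, -139.238,  279.616]), np.float64(0.46202430164863434))
Lbend [568.027 193.788] [570.316 193.676] Ltip [564.966 196.362] [566.365 196.291]
```

```bash
python3 - <<'E'
from kin import *
for g,y,t in(((474,-309,200),1,5),((474,-309,110),1,0),((474,-309,110),1,8),((474,-309,110),-4,5),((474,-309,160),-4,5),((470,-190,115),-18,5),((470,-190,112),-18,33),((470,-190,112),-12,33),((440,-190,300),-12,33),((430,0,300),-12,33),((480,190,300),-12,33)):
    q,e=ik(g,y,t); print(g,y,t,q.round(2).tolist(),round(e,3))
E
python3 plan.py 474 -309 210 -3 5 10
```

```text
(474, -309, 200) 1 5 [-0.62, 0.36, 1.84, 0.07, 0.87, -2.26] 0.0
(474, -309, 110) 1 0 [-0.6, 0.53, 1.84, -0.0, 0.78, -2.19] 0.0
(474, -309, 110) 1 8 [-0.64, 0.49, 1.91, 0.14, 0.63, -2.34] 0.0
(474, -309, 110) -4 5 [-0.62, 0.5, 1.89, 0.07, 0.68, -2.18] 0.0
(474, -309, 160) -4 5 [-0.62, 0.42, 1.87, 0.06, 0.78, -2.17] 0.0
(470, -190, 115) -18 5 [-0.41, 0.43, 2.02, 0.01, 0.61, -1.68] 0.0
(470, -190, 112) -18 33 [-0.45, 0.41, 2.31, 2.68, 0.17, 1.91] 0.0
(470, -190, 112) -12 33 [-0.49, 0.41, 2.3, 2.27, 0.2, 2.19] 0.0
(440, -190, 300) -12 33 [-0.54, -0.07, 2.22, 0.4, 0.47, -2.21] 0.0
(430, 0, 300) -12 33 [0.08, -0.16, 2.3, -0.34, 0.47, -1.02] 0.0
(480, 190, 300) -12 33 [0.57, 0.06, 2.09, -0.66, 0.67, -0.33] 0.0
now grasp [ 370.904 -211.782  348.883] q [-0.63  -0.208  2.159  0.176  0.773 -1.956] t 6.2
row x 10 [-0.179, -0.175, 0.421, -0.071, 0.337, -0.272] norm 19.60771753115944
```

```bash
python3 - <<'E'
from kin import *
for g,y,t in(((480,130,114),-15,5),((480,130,112),-11,33),((480,130,112),-20,33),((480,130,112),-25,33),((500,130,112),-20,33),((480,150,112),-20,33),((480,130,250),-20,33),((565,196,250),-20,33),((592,191,216),-20,33)):
    q,e=ik(g,y,t); print(g,y,t,q.round(2).tolist(),round(e,3))
E
```

```text
(480, 130, 114) -15 5 [0.27, 0.42, 2.03, -0.08, 0.61, -0.98] 0.0
(480, 130, 112) -11 33 [0.42, 0.43, 2.29, 4.45, 0.33, 0.8] 0.022
(480, 130, 112) -20 33 [0.47, 0.43, 2.22, -1.31, 0.42, 0.46] 0.039
(480, 130, 112) -25 33 [0.5, 0.44, 2.22, -1.31, 0.47, 0.56] 0.013
(500, 130, 112) -20 33 [0.45, 0.44, 2.19, -1.31, 0.41, 0.44] 0.03
(480, 150, 112) -20 33 [0.52, 0.44, 2.21, -1.31, 0.44, 0.5] 0.024
(480, 130, 250) -20 33 [0.48, 0.12, 2.17, -0.8, 0.59, -0.12] 0.0
(565, 196, 250) -20 33 [0.52, 0.28, 1.96, -0.75, 0.65, -0.15] 0.0
(592, 191, 216) -20 33 [0.48, 0.36, 1.94, -0.81, 0.59, -0.11] 0.0
```

```bash
python3 -m jog '[[-0.18,-0.17,0.42,-0.07,0.34,-0.27,1],[-0.18,-0.17,0.42,-0.07,0.34,-0.27,1],[-0.18,-0.17,0.42,-0.07,0.34,-0.27,1],[-0.18,-0.17,0.42,-0.07,0.34,-0.27,1],[-0.18,-0.17,0.42,-0.07,0.34,-0.27,1],[-0.18,-0.17,0.42,-0.07,0.34,-0.27,1],[-0.18,-0.17,0.42,-0.07,0.34,-0.27,1],[-0.18,-0.17,0.42,-0.07,0.34,-0.27,1],[-0.18,-0.17,0.42,-0.07,0.34,-0.27,1],[-0.18,-0.17,0.42,-0.07,0.34,-0.27,1],[0,0,0,0,0,0,1],[0,0,0,0,0,0,1]]'; python3 plan.py 474 -309 110 0 3 5
```

```text
t: 7.4
ee_pos: [475.1, -308.1, 191.6]
orientation: [0.087, 3.057, -0.003]
ft_force: [-0.7, -0.5, 0.0]
width: 87.8
grasp_force: 0.0
now grasp [ 473.545 -308.059  210.532] q [-0.621  0.347  1.835  0.058  0.89  -2.169] t 7.4
row x 5 [0.036, -0.004, 0.502, -0.007, 0.059, -0.109] norm 20.1160048681923
```

```bash
python3 - <<'E'
from kin import *
for g,y,t in(((474,-309,110),-5,12),((474,-309,110),-5,15),((474,-309,110),-5,18),((480,130,112),-20,22),((480,130,112),-25,25),((480,130,112),-25,28),((530,40,112),-25,28),((560,20,112),-15,28),((560,20,112),-15,33),((560,20,112),-25,33),((520,300,112),-11,30),((520,300,112),-15,30),((520,340,112),-11,33)):
    q,e=ik(g,y,t); print(g,y,t,q.round(2).tolist(),round(e,3))
E
```

```text
(474, -309, 110) -5 12 [-0.66, 0.48, 1.95, 0.22, 0.54, -2.32] 0.0
(474, -309, 110) -5 15 [-0.67, 0.47, 1.98, 0.31, 0.49, -2.41] 0.0
(474, -309, 110) -5 18 [-0.69, 0.47, 2.01, 0.42, 0.44, -2.54] 0.0
(480, 130, 112) -20 22 [0.39, 0.4, 2.17, -0.76, 0.38, -0.15] 0.0
(480, 130, 112) -25 25 [0.43, 0.41, 2.18, -0.93, 0.41, 0.13] 0.0
(480, 130, 112) -25 28 [0.46, 0.42, 2.19, -1.1, 0.42, 0.32] 0.0
(530, 40, 112) -25 28 [0.21, 0.44, 2.16, -1.13, 0.32, 0.12] 0.0
(560, 20, 112) -15 28 [0.1, 0.45, 2.13, -1.05, 0.19, -0.21] 0.0
(560, 20, 112) -15 33 [0.12, 0.46, 2.18, 4.45, 0.21, 0.59] 0.009
(560, 20, 112) -25 33 [0.17, 0.47, 2.13, -1.31, 0.32, 0.27] 0.031
(520, 300, 112) -11 30 [0.69, 0.52, 1.99, -0.99, 0.48, 0.18] 0.0
(520, 300, 112) -15 30 [0.7, 0.53, 1.97, -0.96, 0.53, 0.22] 0.0
(520, 340, 112) -11 33 [0.77, 0.56, 1.95, -1.06, 0.54, 0.3] 0.0
```

```bash
python3 -m jog '[[0.04,0,0.5,0,0.06,-0.1,1],[0.04,0,0.5,0,0.06,-0.1,1],[0.04,0,0.5,0,0.06,-0.1,1],[0.04,0,0.5,0,0.06,-0.1,1],[0.04,0,0.5,0,0.06,-0.1,1],[0,0,0,0,0,0,1],[0,0,0,0,0,0,0],[0,0,0,0,0,0,0],[0,0,0,0,0,0,0],[0,0,0,0,0,0,0],[0,0,0,0,0,0,0],[0,0,0,0,0,0,0]]'; python3 plan.py 474 -309 170 0 3 3
```

```text
t: 8.6
ee_pos: [475.0, -309.9, 92.5]
orientation: [0.008, 3.088, -0.008]
ft_force: [-0.1, -0.5, 7.0]
width: 58.0
grasp_force: 30.0
now grasp [ 473.986 -309.77   111.512] q [-0.614  0.505  1.872  0.04   0.719 -2.209] t 8.6
row x 3 [-0.026, 0.006, -0.487, -0.017, 0.004, -0.016] norm 19.497708305953623
```

```bash
python3 -m jog '[[0,0,-0.5,0,0,0,0],[0,0,-0.7,0,0,0,0],[0,0,-0.8,0,0,0,0],[0,0,-0.8,0,0,0,0],[0,0,-0.6,0,0,0,0],[0,0,0,0,0,0,0]]'; python3 plan.py 485 110 240 -25 3 18
```

```text
t: 9.2
ee_pos: [468.7, -309.9, 230.4]
orientation: [0.008, 3.085, -0.012]
ft_force: [0.8, -0.7, -3.1]
width: 57.5
grasp_force: 30.0
now grasp [ 467.6   -309.723  249.406] q [-0.62   0.299  1.799  0.032  0.993 -2.203] t 9.2
row x 18 [0.099, 0.579, 0.005, 0.009, 0.003, 0.229] norm 23.509153612451538
```

```bash
python3 -m jog '[[0.05,0.3,0,0,0,0.12,0],[0.1,0.58,0,0,0,0.23,0],[0.1,0.58,0,0,0,0.23,0],[0.1,0.58,0,0,0,0.23,0],[0.1,0.58,0,0,0,0.23,0],[0.1,0.58,0,0,0,0.23,0],[0.1,0.58,0,0,0,0.23,0],[0.1,0.58,0,0,0,0.23,0],[0.1,0.58,0,0,0,0.23,0],[0.1,0.58,0,0,0,0.23,0],[0.1,0.58,0,0,0,0.23,0],[0.1,0.58,0,0,0,0.23,0],[0.1,0.58,0,0,0,0.23,0],[0.1,0.58,0,0,0,0.23,0],[0.1,0.58,0,0,0,0.23,0],[0.1,0.58,0,0,0,0.23,0],[0.1,0.58,0,0,0,0.23,0],[0.1,0.58,0,0,0,0.23,0],[0.05,0.3,0,0,0,0.12,0],[0,0,0,0,0,0,0]]'; python3 plan.py 485 110 113 -25 3 6
```

```text
t: 11.2
ee_pos: [482.8, 113.4, 224.3]
orientation: [0.672, 3.019, 0.009]
ft_force: [-0.0, 0.0, -3.1]
width: 57.9
grasp_force: 30.0
now grasp [481.858 113.492 243.296] q [ 0.216  0.21   1.938 -0.019  0.947 -0.906] t 11.2
row x 6 [0.008, -0.014, 0.543, 0.026, -0.01, -0.003] norm 21.731301115092542
```

```bash
python3 -m jog '[[0,0,0.6,0.03,-0.01,0,0],[0.01,0,0.8,0.03,-0.01,0,0],[0.01,0,0.8,0.03,-0.01,0,0],[0.01,0,0.6,0.03,-0.01,0,0],[0.01,0,0.3,0.03,-0.01,0,0],[0,0,0.14,0,0,0,0],[0,0,0,0,0,0,0],[0,0,0,0,0,0,0]]'; python3 plan.py 485 110 112 -25 3 1
```

```text
t: 12.0
ee_pos: [490.1, 111.3, 97.7]
orientation: [0.674, 3.012, -0.014]
ft_force: [-0.2, 0.2, -2.5]
width: 57.8
grasp_force: 30.0
now grasp [489.149 111.724 116.701] q [ 0.219  0.424  2.009 -0.051  0.663 -0.872] t 12.0
row x 1 [0.083, -0.085, 0.113, 0.03, 0.03, -0.039] norm 6.5637388869025886
```

```bash
python3 -m jog '[[0,0,0.06,0,0,0,0],[0,0,0.04,0,0,0,0],[0,0,0,0,0,0,0]]'; python3 -m jog '[[0,0,0,0,0,0,0.5],[0,0,0,0,0,0,1],[0,0,0,0,0,0,1],[0,0,0,0,0,0,1],[0,0,0,0,0,0,1]]'; python3 plan.py 489 111.5 175 -25 28 6; python3 plan.py 489 111.5 110 -25 28 6; python3 -c "
from kin import *
print(ik((489,111.5,110),-25,28),ik((489,111.5,175),-25,28),ik((489,111.5,110),-25,25))"
```

```text
t: 12.3
ee_pos: [489.9, 111.3, 93.3]
orientation: [0.674, 3.013, -0.014]
ft_force: [1.1, -0.3, -2.6]
width: 57.7
grasp_force: 30.0
t: 12.8
ee_pos: [490.0, 111.3, 93.1]
orientation: [0.674, 3.013, -0.014]
ft_force: [0.6, -0.0, -0.3]
width: 86.0
grasp_force: 0.0
now grasp [489.    111.681 112.108] q [ 0.219  0.433  2.011 -0.051  0.654 -0.871] t 12.8
row x 6 [-0.096, -0.0, -0.258, 0.003, -0.691, -0.007] norm 11.012483577056848
now grasp [489.    111.681 112.108] q [ 0.219  0.433  2.011 -0.051  0.654 -0.871] t 12.8
row x 6 [-0.033, -0.001, 0.007, 0.003, -0.691, -0.007] norm 1.3367970519825847
(array([ 0.404,  0.427,  2.195, -1.127,  0.398,  0.302]), np.float64(3.016094581666052e-15)) (array([ 0.404,  0.279,  2.169, -0.825,  0.496, -0.031]), np.float64(8.666812966063566e-13)) (array([ 0.38 ,  0.419,  2.175, -0.941,  0.391,  0.099]), np.float64(1.903955041814153e-15))
```

```bash
python3 -m jog '[[-0.03,0,0.01,0,-0.52,0,1],[-0.03,0,0.01,0,-0.52,0,1],[-0.03,0,0.01,0,-0.52,0,1],[-0.03,0,0.01,0,-0.52,0,1],[-0.03,0,0.01,0,-0.52,0,1],[-0.02,0,0.01,0,-0.52,0,1],[-0.02,0,0,0,-0.52,0,1],[-0.02,0,0,0,-0.52,0,1],[0,0,0,0,0,0,1]]'; python3 plan.py 489 111.5 110 -25 28 1
```

```text
t: 13.7
ee_pos: [496.4, 107.8, 92.0]
orientation: [0.579, 2.596, -0.143]
ft_force: [-0.3, 0.5, 0.6]
width: 87.6
grasp_force: 0.0
now grasp [488.34  111.571 108.75 ] q [ 0.405  0.423  2.206 -1.143  0.396  0.323] t 13.7
row x 1 [-0.028, 0.005, -0.02, 0.001, 0.01, -0.021] norm 1.3986250219831526
```

Grip, lift straight up (world), then plan the approach to the low hook.

```bash
python3 -m jog '[[0,0,0,0,0,0,0],[0,0,0,0,0,0,0],[0,0,0,0,0,0,0],[0,0,0,0,0,0,0],[0,0,0,0,0,0,0],[-0.14,0,-0.26,0,0,0,0],[-0.28,0,-0.53,0,0,0,0],[-0.28,0,-0.53,0,0,0,0],[-0.28,0,-0.53,0,0,0,0],[-0.28,0,-0.53,0,0,0,0],[-0.28,0,-0.53,0,0,0,0],[-0.28,0,-0.53,0,0,0,0],[0,0,0,0,0,0,0]]'
python3 plan.py 520 203 248 -13 30 9; python3 -c "
from kin import *
for g in((520,203,248),(560,197,248),(590,191,248),(590,191,216)): print(ik(g,-13,30))"
```

```text
t: 15.0
ee_pos: [498.1, 108.0, 250.8]
orientation: [0.582, 2.591, -0.137]
ft_force: [1.4, -0.0, -3.2]
width: 58.0
grasp_force: 30.0
now grasp [489.944 111.739 267.541] q [ 0.404  0.1    2.103 -0.591  0.68  -0.308] t 15.0
row x 9 [0.032, 0.272, 0.045, -0.104, -0.031, -0.201] norm 11.1091570681623
(array([ 0.531,  0.209,  2.037, -0.653,  0.601, -0.321]), np.float64(2.5845624642509855e-15))
(array([ 0.477,  0.255,  1.973, -0.621,  0.59 , -0.4  ]), np.float64(3.049654051119209e-15))
(array([ 0.439,  0.289,  1.924, -0.594,  0.585, -0.461]), np.float64(5.373289364689287e-12))
(array([ 0.439,  0.339,  1.946, -0.661,  0.527, -0.381]), np.float64(1.217145346203864e-15))
```

```bash
python3 -m jog '[[0.02,0.15,0.02,-0.05,-0.02,-0.1,0],[0.04,0.28,0.05,-0.1,-0.03,-0.2,0],[0.04,0.28,0.05,-0.1,-0.03,-0.2,0],[0.04,0.28,0.05,-0.1,-0.03,-0.2,0],[0.04,0.28,0.05,-0.1,-0.03,-0.2,0],[0.04,0.28,0.05,-0.1,-0.03,-0.2,0],[0.04,0.28,0.05,-0.1,-0.03,-0.2,0],[0.04,0.28,0.05,-0.1,-0.03,-0.2,0],[0.04,0.28,0.05,-0.1,-0.03,-0.2,0],[0.02,0.15,0.02,-0.05,-0.02,-0.1,0],[0,0,0,0,0,0,0]]'
python3 plan.py 589.5 191.6 244 -13 30 7
python3 - <<'E'
from h import *
for n in("side","scene"): cv2.imwrite(f"pics/p1{n}.png",optics.get_image(n)[:,:,::-1])
d=cv2.imread("pics/p1side.png");s=cv2.imread("pics/p1scene.png")
c=lambda im,x,y:cv2.resize(im[y:y+75,x:x+100],(400,300),interpolation=cv2.INTER_CUBIC)
cv2.imwrite("pics/c5.png",np.hstack([c(s,225,110),c(d,195,95)]))
S,D=cam("scene"),cam("side")
o=ctrl.get_obs();Rm=R.from_rotvec(o['orientation']).as_matrix();g=o['ee_pos']-19*Rm[:,2]
b=g+[0,0,23]; print('bar expected',b,proj(D,b),proj(S,b),'tip',proj(D,[565.7,196.3,252]),proj(S,[565.7,196.3,252]))
E
```

```text
t: 16.1
ee_pos: [527.4, 205.0, 225.5]
orientation: [0.297, 2.608, -0.087]
ft_force: [-1.0, 0.7, -3.1]
width: 57.7
grasp_force: 30.0
now grasp [518.266 207.229 242.033] q [ 0.542  0.22   2.038 -0.663  0.604 -0.302] t 16.1
row x 7 [-0.23, 0.003, 0.124, -0.008, -0.006, 0.003] norm 10.433109144290164
bar expected [518.092 206.422 265.19 ] [[224.393 128.561]] [[269.233 138.719]] tip [[237.494 130.386]] [[280.423 144.67 ]]
```

View pics/c5.png

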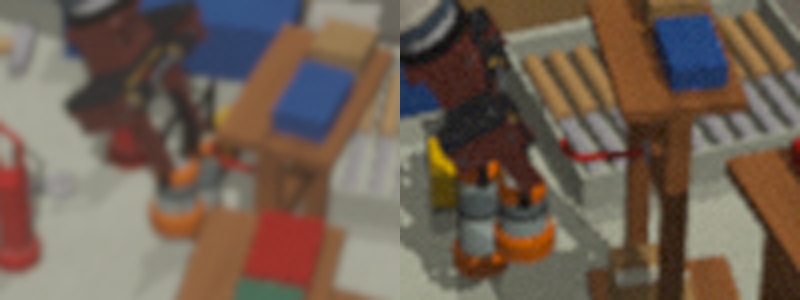

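The crop shows the short lantern held upright. The hook tip is ahead at side (236,132), against a predicted (237,130), and the tall lantern still stands. I'll insert over the tip.

```bash
python3 -m jog '[[-0.14,0,0.03,0,0,0,0],[-0.21,0,0.11,0,0,0,0],[-0.22,0,0.13,0,0,0,0],[-0.22,0,0.13,0,0,0,0],[-0.22,0,0.13,0,0,0,0],[-0.22,0,0.13,0,0,0,0],[-0.22,0,0.13,0,0,0,0],[-0.15,0,0.09,0,0,0,0],[0,0,0,0,0,0,0],[0,0,0,0,0,0,0]]'; python3 plan.py 589.5 191.6 216 -13 30 4
```

```text
t: 17.2
ee_pos: [598.3, 187.5, 226.6]
orientation: [0.299, 2.609, -0.088]
ft_force: [-0.9, -0.9, -3.2]
width: 57.8
grasp_force: 30.0
now grasp [589.202 189.71  243.144] q [ 0.439  0.294  1.928 -0.599  0.586 -0.454] t 17.2
row x 4 [0.085, 0.013, 0.147, -0.017, -0.012, 0.001] norm 6.793663568424002
```

```bash
python3 -m jog '[[0.08,0,0.14,0,0,0,0],[0.08,0,0.14,0,0,0,0],[0.08,0,0.14,0,0,0,0],[0.05,0,0.08,0,0,0,0],[0,0,0,0,0,0,0]]'; python3 -m jog '[[0.03,0,0.06,0,0,0,0],[0,0,0,0,0,0,0]]';python3 -m jog '[[0.02,0,0.03,0,0,0,0],[0,0,0,0,0,0,0]]'; python3 plan.py 589.5 191.6 215 -13 30 1
```

```text
t: 17.7
ee_pos: [597.8, 187.4, 202.8]
orientation: [0.298, 2.61, -0.089]
ft_force: [-0.2, 0.7, -2.9]
width: 57.9
grasp_force: 30.0
t: 17.9
ee_pos: [598.5, 187.5, 201.0]
orientation: [0.299, 2.608, -0.088]
ft_force: [0.6, -0.4, -3.5]
width: 58.0
grasp_force: 30.0
t: 18.1
ee_pos: [598.4, 187.5, 199.7]
orientation: [0.299, 2.608, -0.088]
ft_force: [-0.7, -1.2, -2.4]
width: 58.0
grasp_force: 30.0
now grasp [589.216 189.729 216.183] q [ 0.439  0.336  1.948 -0.656  0.536 -0.387] t 18.1
row x 1 [0.016, 0.05, 0.024, -0.063, -0.042, 0.007] norm 2.31468754047043
```

```bash
for i in 1 2 3; do python3 -m jog '[[0.02,0,0.03,0,0,0,0],[0,0,0,0,0,0,0]]' | egrep 'ee_pos|ft'; done
```

```text
ee_pos: [598.6, 187.6, 198.6]
ft_force: [-0.1, -0.2, -0.7]
ee_pos: [598.8, 187.6, 198.2]
ft_force: [-4.5, -1.4, 8.2]
ee_pos: [599.0, 187.7, 197.9]
ft_force: [-9.4, -3.0, 16.3]
```

Contact comes at the expected height and the hook bears the lantern. I'll ease up a little, open, and retreat along the tool axis.

```bash
python3 -m jog '[[-0.025,0,-0.045,0,0,0,0],[0,0,0,0,0,0,0],[0,0,0,0,0,0,0.7],[0,0,0,0,0,0,0.75],[0,0,0,0,0,0,0.8],[0,0,0,0,0,0,0.9],[0,0,0,0,0,0,1],[0,0,0,0,0,0,1]]'; python3 -m jog '[[0,0,-0.3,0,0,0,1],[0,0,-0.5,0,0,0,1],[0,0,-0.7,0,0,0,1],[0,0,-0.8,0,0,0,1],[-0.1,0,-0.8,0,0,0,1],[-0.2,0,-0.5,0,0,0,1],[0,0,0,0,0,0,1]]'; python3 plan.py 450 345 300 -4 33 12; python3 -c "
from kin import *
for g in((440,345,290),(519,345.5,220),(519,345.5,165)): print(ik(g,-4,33))"
```

```text
t: 19.5
ee_pos: [598.1, 187.6, 197.3]
orientation: [0.298, 2.608, -0.088]
ft_force: [-0.4, -0.6, -0.1]
width: 87.0
grasp_force: 0.0
t: 20.2
ee_pos: [539.5, 203.4, 332.8]
orientation: [0.298, 2.603, -0.082]
ft_force: [-0.1, 0.1, 0.3]
width: 87.5
grasp_force: 0.0
now grasp [530.259 205.598 349.229] q [ 0.525  0.085  1.916 -0.495  0.806 -0.531] t 20.2
row x 12 [0.231, 0.265, -0.022, -0.067, -0.041, -0.107] norm 14.076295624728724
(array([ 0.875,  0.169,  1.991, -0.704,  0.751, -0.157]), np.float64(6.019810132539458e-16))
(array([ 0.756,  0.353,  1.935, -0.799,  0.592, -0.127]), np.float64(5.059419398459767e-15))
(array([ 0.756,  0.446,  1.962, -0.948,  0.515,  0.048]), np.float64(8.573149494191914e-16))
```

```bash
python3 -m jog '[[0.23,0.26,-0.02,-0.07,-0.04,-0.1,1],[0.23,0.26,-0.02,-0.07,-0.04,-0.1,1],[0.23,0.26,-0.02,-0.07,-0.04,-0.11,1],[0.23,0.26,-0.02,-0.07,-0.04,-0.11,1],[0.23,0.27,-0.02,-0.07,-0.04,-0.11,1],[0.23,0.27,-0.02,-0.07,-0.04,-0.11,1],[0.23,0.27,-0.02,-0.07,-0.04,-0.11,1],[0.23,0.27,-0.02,-0.07,-0.04,-0.11,1],[0.23,0.27,-0.02,-0.07,-0.04,-0.11,1],[0.23,0.27,-0.02,-0.07,-0.04,-0.11,1],[0.23,0.27,-0.02,-0.07,-0.04,-0.11,1],[0.23,0.27,-0.02,-0.07,-0.04,-0.11,1],[0,0,0,0,0,0,1]]'; python3 plan.py 519 345.5 165 -4 33 10; python3 snap.py w5
python3 - <<'E'
from h import *; import pickle
c=pickle.load(open("w5.pkl","rb")); print(proj(c,[[517.2,319.5,187],[520.8,371.5,187],[519,345.5,0]]))
im=cv2.imread("pics/w5.png"); d=cv2.imread("pics/p1side.png")
cv2.imwrite("pics/p2side.png",optics.get_image("side")[:,:,::-1]); d=cv2.imread("pics/p2side.png")
cv2.imwrite("pics/c6.png",np.hstack([im,cv2.resize(d[60:252,190:334],(288,384))]))
E
```

```text
t: 21.5
ee_pos: [459.3, 345.0, 278.6]
orientation: [0.083, 2.572, -0.027]
ft_force: [0.6, 1.0, -0.1]
width: 87.4
grasp_force: 0.0
now grasp [449.138 345.718 294.581] q [ 0.857  0.171  1.973 -0.679  0.754 -0.201] t 21.5
row x 10 [0.028, 0.012, 0.367, 0.001, -0.007, 0.005] norm 14.720296610940691
[[240.506 190.027]
 [291.685 190.181]
 [264.498  94.882]]
```

View pics/c6.png

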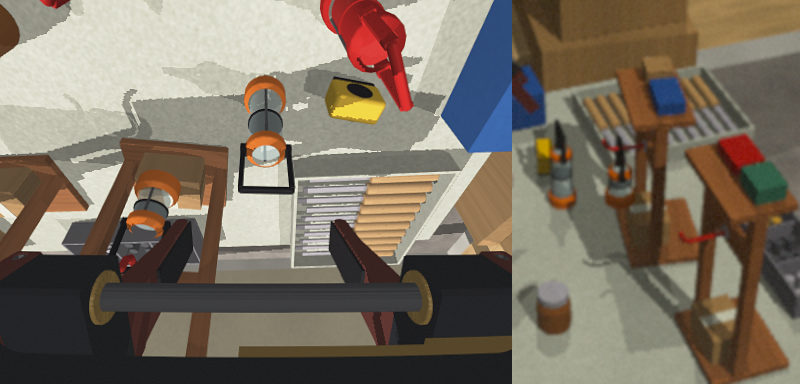

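The short lantern hangs upright on the low hook, at c6 (620,185). The tall bar runs from (242,189) to (292,190), against a predicted (241,190) to (292,190), so the grasp target holds. I descend and grip.

```bash
python3 -m jog '[[0.03,0.01,0.37,0,-0.01,0,1],[0.03,0.01,0.37,0,-0.01,0,1],[0.03,0.01,0.37,0,-0.01,0,1],[0.03,0.01,0.37,0,-0.01,0,1],[0.03,0.01,0.37,0,-0.01,0,1],[0.03,0.01,0.37,0,-0.01,0,1],[0.03,0.01,0.37,0,-0.01,0,1],[0.03,0.01,0.37,0,-0.01,0,1],[0.03,0.01,0.37,0,-0.01,0,1],[0.02,0.01,0.32,0,0,0,1],[0,0,0,0,0,0,1],[0,0,0,0,0,0,1]]'; python3 plan.py 519 345.5 165 -4 33 1; python3 -m jog '[[0,0,0,0,0,0,0],[0,0,0,0,0,0,0],[0,0,0,0,0,0,0],[0,0,0,0,0,0,0],[0,0,0,0,0,0,0],[0,0,0,0,0,0,0]]'
```

```text
t: 22.8
ee_pos: [530.0, 342.8, 150.0]
orientation: [0.086, 2.562, -0.028]
ft_force: [-0.7, 0.7, -0.6]
width: 87.8
grasp_force: 0.0
now grasp [519.681 343.58  165.897] q [ 0.753  0.44   1.97  -0.955  0.513  0.05 ] t 22.8
row x 1 [0.03, 0.047, 0.008, -0.005, 0.019, 0.025] norm 2.2537295038525405
t: 23.4
ee_pos: [530.2, 343.4, 150.9]
orientation: [0.086, 2.561, -0.027]
ft_force: [-0.7, 1.7, 2.9]
width: 57.8
grasp_force: 29.8
```

```bash
python3 -m jog '[[-0.1,0,-0.15,0,0,0,0],[-0.2,0,-0.3,0,0,0,0],[-0.2,0,-0.35,0,0,0,0],[-0.15,0,-0.4,0,0,0,0],[-0.1,0,-0.45,0,0,0,0],[-0.1,0,-0.45,0,0,0,0],[-0.1,0,-0.45,0,0,0,0],[-0.1,0,-0.45,0,0,0,0],[-0.1,0,-0.45,0,0,0,0],[-0.05,0,-0.2,0,0,0,0],[0,0,0,0,0,0,0]]'; python3 plan.py 455 -60 305 -6 33 20;  python3 -c "
from kin import *
for g in((455,100,305),(455,-60,305),(520,-134,297),(594,-141,297)): print(ik(g,-6,33))"
```

```text
t: 24.5
ee_pos: [490.3, 346.1, 299.8]
orientation: [0.086, 2.561, -0.026]
ft_force: [0.0, 0.1, -4.3]
width: 57.7
grasp_force: 29.8
now grasp [479.907 346.788 315.715] q [ 0.814  0.175  1.915 -0.651  0.771 -0.277] t 24.5
row x 20 [-0.003, -0.51, 0.018, 0.01, 0.001, 0.015] norm 20.405008888388117
(array([ 0.337, -0.086,  2.221, -0.481,  0.527, -0.77 ]), np.float64(4.695543128374136e-15))
(array([-0.183, -0.123,  2.252,  0.1  ,  0.44 , -1.727]), np.float64(3.680218070762015e-15))
(array([-0.343,  0.039,  2.122,  0.31 ,  0.436, -2.054]), np.float64(1.4265289382087877e-15))
(array([-0.303,  0.159,  1.984,  0.252,  0.444, -1.966]), np.float64(1.8681949457367478e-13))
```

```bash
python3 -m jog '[[0,-0.26,0.02,0.01,0,0.01,0],[0,-0.51,0.02,0.01,0,0.01,0],[0,-0.51,0.02,0.01,0,0.01,0],[0,-0.51,0.02,0.01,0,0.02,0],[0,-0.51,0.02,0.01,0,0.02,0],[0,-0.51,0.02,0.01,0,0.02,0],[0,-0.51,0.02,0.01,0,0.02,0],[0,-0.51,0.02,0.01,0,0.02,0],[0,-0.51,0.02,0.01,0,0.02,0],[0,-0.51,0.02,0.01,0,0.02,0],[0,-0.51,0.02,0.01,0,0.02,0],[0,-0.51,0.02,0.01,0,0.02,0],[0,-0.51,0.02,0.01,0,0.02,0],[0,-0.51,0.02,0.01,0,0.02,0],[0,-0.51,0.02,0.01,0,0.02,0],[0,-0.51,0.02,0.01,0,0.02,0],[0,-0.51,0.02,0.01,0,0.02,0],[0,-0.51,0.02,0.01,0,0.02,0],[0,-0.51,0.02,0.01,0,0.02,0],[0,-0.5,0.02,0.01,0,0.02,0]]'; python3 plan.py 522 -135 297 -6 33 6
```

```text
t: 26.5
ee_pos: [462.7, -52.2, 284.1]
orientation: [0.145, 2.562, -0.041]
ft_force: [0.7, -0.4, -3.6]
width: 58.0
grasp_force: 29.9
now grasp [452.47  -51.111 300.02 ] q [-0.154 -0.123  2.265  0.058  0.425 -1.658] t 26.5
row x 6 [-0.267, -0.316, 0.188, -0.004, -0.001, -0.011] norm 18.161295726145024
```

```bash
python3 -m jog '[[-0.14,-0.16,0.09,0,0,0,0],[-0.27,-0.32,0.19,0,0,0,0],[-0.27,-0.32,0.19,0,0,0,0],[-0.27,-0.32,0.19,0,0,0,0],[-0.27,-0.32,0.19,0,0,0,0],[-0.27,-0.32,0.19,0,0,0,0],[-0.14,-0.16,0.09,0,0,-0.05,0],[0,0,0,0,0,0,0]]'; python3 plan.py 594 -141 297 -5 33 7; python3 - <<'E'
from h import *
H=np.array([[567,-139,302],[574.5,-139.2,280],[597,-141,280],[640,-144,280]])
for n in("wrist","side","scene"):
    c=cam(n); im=optics.get_image(n).astype(int); u=proj(c,H); print(n,u.round(1).tolist())
    r=(im[:,:,0]>90)&(im[:,:,1]<0.45*im[:,:,0])&(im[:,:,2]<0.5*im[:,:,0]); 
    v,x=np.nonzero(r); k=np.min(np.hypot(x[:,None]-u[:,0],v[:,None]-u[:,1]),1)<(25 if n=="wrist" else 9)
    p=np.c_[x,v][k]; print(len(p),p[:60].tolist() if len(p)<60 else (p.min(0),p.max(0)))
E
```

```text
t: 27.3
ee_pos: [534.2, -137.0, 282.2]
orientation: [0.139, 2.562, -0.042]
ft_force: [0.7, 0.1, -3.7]
width: 58.1
grasp_force: 29.9
now grasp [ 523.92  -135.911  298.101] q [-0.344  0.043  2.115  0.304  0.437 -2.046] t 27.3
row x 7 [-0.208, 0.008, 0.14, -0.016, 0.001, -0.024] norm 10.038880181262057
wrist [[264.7, 285.9], [265.1, 261.4], [265.5, 274.1], [266.7, 293.6]]
133 (array([258, 263]), array([270, 275]))
side [[274.6, 177.0], [276.4, 181.6], [283.0, 180.4], [295.5, 177.9]]
52 [[274, 176], [275, 176], [274, 177], [275, 177], [286, 177], [287, 177], [288, 177], [289, 177], [290, 177], [274, 178], [275, 178], [276, 178], [283, 178], [284, 178], [285, 178], [286, 178], [287, 178], [288, 178], [289, 178], [290, 178], [291, 178], [275, 179], [276, 179], [277, 179], [278, 179], [279, 179], [280, 179], [281, 179], [282, 179], [283, 179], [284, 179], [285, 179], [286, 179], [287, 179], [288, 179], [289, 179], [290, 179], [275, 180], [276, 180], [277, 180], [278, 180], [279, 180], [280, 180], [281, 180], [282, 180], [283, 180], [284, 180], [285, 180], [277, 181], [278, 181], [279, 181], [280, 181]]
scene [[259.9, 197.4], [262.2, 202.4], [268.7, 204.0], [281.5, 207.0]]
0 []
```

The wrist picture's red hook, at columns 258–270, agrees with the predicted 265. Insert.

```bash
python3 -m jog '[[-0.12,0,0.08,0,0,0,0],[-0.21,0.01,0.14,0,0,0,0],[-0.21,0.01,0.14,0,0,0,0],[-0.21,0.01,0.14,0,0,0,0],[-0.21,0.01,0.14,0,0,0,0],[-0.21,0.01,0.14,0,0,0,0],[-0.21,0.01,0.14,0,0,0,0],[-0.09,0,0.06,0,0,0,0],[0,0,0,0,0,0,0],[0,0,0,0,0,0,0]]'; python3 plan.py 594 -141 270 -5 33 4
```

```text
t: 28.45
ee_pos: [604.8, -141.1, 282.2]
orientation: [0.137, 2.561, -0.041]
ft_force: [-0.0, 0.2, -3.4]
width: 58.0
grasp_force: 29.9
now grasp [ 594.494 -140.006  298.164] q [-0.301  0.156  1.986  0.247  0.443 -1.958] t 28.45
row x 4 [0.098, -0.005, 0.146, -0.026, 0.004, -0.039] norm 7.0494791992016905
```

```bash
python3 -m jog '[[0.09,0,0.14,0,0,0,0],[0.1,0,0.15,0,0,0,0],[0.1,0,0.15,0,0,0,0],[0.08,0,0.12,0,0,0,0],[0,0,0,0,0,0,0],[0,0,0,0,0,0,0]]'|egrep 'ee|ft'; for i in 1 2 3; do python3 -m jog '[[0.02,0,0.03,0,0,0,0],[0,0,0,0,0,0,0]]' | egrep 'ee_pos|ft'; done
```

```text
ee_pos: [604.9, -141.2, 255.4]
ft_force: [0.0, -0.5, -3.6]
ee_pos: [605.1, -141.2, 254.4]
ft_force: [-0.7, -0.6, -3.3]
ee_pos: [604.9, -141.2, 252.8]
ft_force: [-0.4, -0.3, -3.7]
ee_pos: [605.1, -141.3, 251.5]
ft_force: [0.2, -0.6, -2.6]
```

```bash
for i in 1 2; do python3 -m jog '[[0.02,0,0.03,0,0,0,0],[0,0,0,0,0,0,0]]' | egrep 'ee_pos|ft'; done
```

```text
ee_pos: [605.5, -141.4, 251.1]
ft_force: [-3.5, 1.1, 3.9]
ee_pos: [606.1, -141.5, 250.8]
ft_force: [-6.1, 3.0, 11.0]
```

Contact on the hook at the expected height. Ease up, release, retreat.

```bash
python3 -m jog '[[-0.03,0,-0.04,0,0,0,0],[0,0,0,0,0,0,0],[0,0,0,0,0,0,0.7],[0,0,0,0,0,0,0.75],[0,0,0,0,0,0,0.8],[0,0,0,0,0,0,0.9],[0,0,0,0,0,0,1],[0,0,0,0,0,0,1]]'; python3 -m jog '[[0,0,-0.3,0,0,0,1],[0,0,-0.5,0,0,0,1],[0,0,-0.7,0,0,0,1],[0,0,-0.8,0,0,0,1],[-0.05,0,-0.8,0,0,0,1],[-0.1,0,-0.5,0,0,0,1],[0,0,0,0,0,0,1],[0,0,0,0,0,0,1],[0,0,0,0,0,0,1],[0,0,0,0,0,0,1],[0,0,0,0,0,0,1],[0,0,0,0,0,0,1],[0,0,0,0,0,0,1],[0,0,0,0,0,0,1]]'
cat > chk.py <<'E'
from h import *
I={}
for n in("side","scene"):
    c=cam(n); im=optics.get_image(n).astype(int); o=(im[:,:,0]>120)&(im[:,:,1]>.3*im[:,:,0])&(im[:,:,1]<.7*im[:,:,0])&(im[:,:,2]<.35*im[:,:,0])
    for k,P,h in(('tall',[595,-141,288],187),('short',[590,191,238],132)):
        q=proj(c,[np.subtract(P,[0,0,h-d]) for d in(10,h-57)]) # foot, cap centres
        v,x=np.nonzero(o)
        for nm,u in zip(('foot','cap'),q):
            m=np.hypot(x-u[0],v-u[1])<14; print(n,k,nm,'pred',u.round(1),'seen',(x[m].mean().round(1),v[m].mean().round(1),m.sum()) if m.any() else None)
print(round(ctrl.get_obs()['t'],2))
E
python3 chk.py; python3 -m jog '[[0,0,0,0,0,0,1],[0,0,0,0,0,0,1],[0,0,0,0,0,0,1]]'|tail -0; python3 chk.py
```

```text
t: 30.85
ee_pos: [605.0, -141.2, 250.4]
orientation: [0.137, 2.56, -0.041]
ft_force: [-0.2, -0.0, -0.5]
width: 87.4
grasp_force: 0.0
t: 32.25
ee_pos: [531.8, -133.3, 374.2]
orientation: [0.137, 2.56, -0.041]
ft_force: [-0.2, 0.1, 0.2]
width: 87.8
grasp_force: 0.0
side tall foot pred [279.2 216.7] seen (np.float64(280.5), np.float64(218.6), np.int64(85))
side tall cap pred [281.5 191.6] seen (np.float64(278.6), np.float64(189.8), np.int64(65))
side short foot pred [243.7 158.1] seen (np.float64(238.0), np.float64(146.0), np.int64(1))
side short cap pred [243.9 145. ] seen (np.float64(238.0), np.float64(146.0), np.int64(1))
scene tall foot pred [267.9 234.8] seen (np.float64(267.5), np.float64(239.6), np.int64(31))
scene tall cap pred [268.1 213.5] seen (np.float64(269.1), np.float64(218.5), np.int64(16))
scene short foot pred [285.  171.6] seen (np.float64(292.9), np.float64(171.3), np.int64(164))
scene short cap pred [285.5 160. ] seen (np.float64(292.0), np.float64(166.8), np.int64(86))
32.35
side tall foot pred [279.2 216.7] seen (np.float64(280.3), np.float64(218.6), np.int64(87))
side tall cap pred [281.5 191.6] seen (np.float64(278.3), np.float64(189.9), np.int64(64))
side short foot pred [243.7 158.1] seen (np.float64(238.0), np.float64(146.0), np.int64(1))
side short cap pred [243.9 145. ] seen (np.float64(238.0), np.float64(146.0), np.int64(1))
scene tall foot pred [267.9 234.8] seen (np.float64(267.5), np.float64(239.6), np.int64(31))
scene tall cap pred [268.1 213.5] seen (np.float64(269.4), np.float64(218.5), np.int64(17))
scene short foot pred [285.  171.6] seen (np.float64(292.8), np.float64(171.3), np.int64(167))
scene short cap pred [285.5 160. ] seen (np.float64(291.9), np.float64(166.8), np.int64(88))
32.75Exception ignored on flushing sys.stdout:
BrokenPipeError: [Errno 32] Broken pipe
```

The arm blocks the side view of the short lantern, so I'll move it aside and check again.

```bash
python3 -m jog '[[0.3,0,-0.5,0,0,0,1],[0.4,0,-0.6,0,0,0,1],[0.4,0,-0.6,0,0,0,1],[0.4,0.3,-0.3,0,0,0,1],[0,0.7,-0.1,0,0,0,1],[0,0.8,0,0,0,0,1],[0,0.8,0,0,0,0,1],[0,0.8,0,0,0,0,1],[0,0.8,0,0,0,0,1],[0,0.8,0,0,0,0,1],[0,0.8,0,0,0,0,1],[0,0.8,0,0,0,0,1],[0,0.8,0,0,0,0,1],[0,0.8,0,0,0,0,1],[0,0.6,0,0,0,0,1],[0,0,0,0,0,0,1],[0,0,0,0,0,0,1]]'; python3 chk.py; python3 -c "
from h import *
optics.get_image('side')
for t in('tall_lantern','short_lantern','jar','can'): print(t,[(round(d['conf'],2),np.round(d['extent']).astype(int).tolist()) for d in optics.masks_of(t,'side')])"
```

```text
t: 34.45
ee_pos: [473.5, 227.0, 411.3]
orientation: [0.135, 2.561, -0.042]
ft_force: [-0.8, -0.4, -0.3]
width: 87.6
grasp_force: 0.0
side tall foot pred [279.2 216.7] seen (np.float64(280.6), np.float64(218.7), np.int64(85))
side tall cap pred [281.5 191.6] seen (np.float64(277.8), np.float64(189.2), np.int64(72))
side short foot pred [243.7 158.1] seen (np.float64(242.8), np.float64(146.6), np.int64(19))
side short cap pred [243.9 145. ] seen (np.float64(242.2), np.float64(145.3), np.int64(23))
scene tall foot pred [267.9 234.8] seen (np.float64(267.8), np.float64(239.5), np.int64(32))
scene tall cap pred [268.1 213.5] seen (np.float64(269.1), np.float64(218.5), np.int64(16))
scene short foot pred [285.  171.6] seen (np.float64(292.9), np.float64(171.3), np.int64(163))
scene short cap pred [285.5 160. ] seen (np.float64(292.1), np.float64(167.0), np.int64(85))
34.55
tall_lantern [(0.95, [183, 135, 17, 44]), (0.73, [280, 198, 16, 56]), (0.55, [174, 171, 14, 47])]
short_lantern [(0.86, [244, 146, 13, 34])]
jar [(0.57, [212, 216, 20, 21])]
can [(0.96, [293, 318, 23, 40])]
```

```bash
python3 -m jog '[[0,0,0,0,0,0,1],[0,0,0,0,0,0,1],[0,0,0,0,0,0,1],[0,0,0,0,0,0,1],[0,0,0,0,0,0,1],[0,0,0,0,0,0,1],[0,0,0,0,0,0,1],[0,0,0,0,0,0,1],[0,0,0,0,0,0,1],[0,0,0,0,0,0,1]]' >/dev/null; python3 -c "
from workcell import ctrl; print(ctrl.close_job())"
```

```text
the job is handed in; nothing more can be done
None
```

The job is handed in at about 36 s of the 69 s; no verdict came back, but the last side pictures showed the tall lantern hanging still on the high hook, the short one hanging on the low hook, and the jar and can at their starting places.

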